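# Put the balm tins away on the first-aid shelf

### The arm

A 6-joint arm with a two-finger parallel gripper is mounted at the origin on the work surface. World frame = base frame: x ahead of the robot, y to its left, z up, the work surface at z = 0. Lengths are in m, angles in rad, forces in N, time in s.
With the tool pointing down it reaches from about 0.35 to 0.725 m from the base axis. Payload 4.3 kg.
Tool frame: the origin (TCP) lies between the finger pads; the fingertips stand 22 mm ahead of it and the grasp point (between the pads) lies 3 mm ahead of it; z points along the fingers, y is the line along which they close (so a half turn about z gives the same grasp; the last joint's range is limited). The gripper opens to 85 mm and grips with 20 to 120 N. Pads are 22 mm wide; open, the fingers measure 114 mm over their backs; the gripper's body (76 mm by 85 mm) begins 54 mm behind the grasp point. The pads swing forward as they close: fully open they stand 13 mm farther back than shut.
Start: joints at [-1.312, 0.377, 0.081, 1.274, 0, 1.46], TCP at [0.207, -0.536, 0.253] pointing down, gripper open.
Joint ranges: [-2.72, 2.72], [-0.84, 1.66], [-1.02, 1.22], [-1.77, 2.12], [-1.37, 1.28], [-3.14, 3.14]. Speed limits (rad/s): [2.57, 2.57, 3.14, 3.14, 3.14, 3.14].

### API

Orientations are given as a unit quaternion [w, x, y, z].
In Python, from cell import env, vision, job_done gives the robot as it stands. The module is installed in compiled form; this text tells all that it offers.
- The arm moves only by the tool servo_tool, never from a script. Its argument "commands" is a list of rows, each an object with "linear": the shift along the tool's x, y, z in m, a list of three; "turn": the turn about the tool's z in degrees. A call has 1 to 20 rows; each row is the pose to reach, as a shift and turn from the pose commanded when the call began, along the tool's axes at that moment; what a row does not reach only later rows make up. A row lasts 1/12 s, in which the tool goes at most 41.7 mm and 7.16 degrees, less where a joint would pass 70% of its speed; a pose out of reach is approached as far as the arm can. A call with a gripper value outside its range is refused whole. "jaw" is the finger opening in m, from 0 to 0.0854, set as the call begins (left out, the last holds). The fingers move at their own pace and stop on an object; "squeeze" is the grip in N (left out, the last holds). Time passes only in rows, so rows that repeat a pose let the fingers close. It gives the time, the measured TCP pose, the force, the opening and the grip force at its end, in the units of the state.
- env.observe(): the state, without advancing time (a new reading comes with each control period).
- vision.capture(name): name is "side" or "top" or "wrist"; returns the picture (400x640x3 uint8, red, green, blue); there is no depth.
- vision.get_calibration(name): a dict with "vertical_fov" (degrees; the focal length in pixels is half the picture's height over the tangent of half this angle, whatever the lens; pixels are square), "cx", "cy" (the principal point, pixels), "world_to_cam" (4x4, takes a point from world to camera coordinates). Camera axes: x right, y up, looking along -z (the intrinsics and any distortion apply to the point x, -y, -z); pixel columns grow to the right and rows downward; lengths in m; the calibration is good to about 2 mm. A picture is of the moment at which its call begins: read the wrist's pose just before it. get_calibration takes no time and is no camera call; for the wrist camera it gives the pose at the moment of the call.
- job_done(): hands the job in; it is judged then, once.
The state is a dict: "clock": time; "joint_pos": joint angles; "qvel": joint speeds; "joint_efforts": joint torques, N m; "tool_pos": TCP position; "orientation": TCP orientation; "force": force on the tool from outside, world axes, zero at the start; "ft_torque": the same for the moment, N m; "width": finger opening in m; "grip_force": force on a finger pad.
Only numpy, scipy, OpenCV 4.12 (cv2) and the standard library are available. Lean on these libraries where they do the work, as an engineer would, in place of code of your own. Each camera call takes 0.05 s, during which the arm holds its last target. There are 200 camera calls.

### The job

Put the four aluminium tins away, lids up: lay the largest round tin flat inside the open green first-aid box, lay the oblong tin flat inside the steel kidney dish, stand the middle-sized round tin in the middle of the round white coaster, and stack the smallest round tin centrally on top of that middle one. Leave the amber pill jar, the white tape roll and the tweezers standing or lying where they are.

Things in the scene. Friction and masses are not known exactly. Their poses are not given: they have to be found in the camera images.
- large_tin: Largest round aluminium balm tin with screw lid, loose: diameter 60, height 26, about 90 g. Origin: centre of the underside; z up.
- middle_tin: Middle-sized round aluminium tin with screw lid, loose: diameter 46, height 22, flat top, about 55 g. Origin: centre of the underside; z up.
- small_tin: Smallest round aluminium tin with screw lid, loose: diameter 32, height 18, about 25 g. Origin: centre of the underside; z up.
- oblong_tin: Oblong aluminium plaster tin with lid, loose: 70 long (own x) by 42 wide (own y) by 20 high, about 70 g. Origin: centre of the underside; z up.
- first_aid_box: Green plastic first-aid box, open on top, fixed: outside 160 (own x) by 140 (own y), walls 4 thick and 45 high, inner floor 4 above the shelf. Its flap with a white cross is folded out from the +x rim, sloping 100 down to the shelf, and stays so. Origin: centre of the underside of the box without flap, on the shelf; z up.
- kidney_dish: Stainless steel kidney dish, fixed: 225 long (own y), 128 wide (own x), wall 3 thick and 37 high with its rim, flat floor 3 above the shelf. The channel is 107 wide inside; its centreline is an arc of radius 100 through the origin, both ends bending to own +x (dented side at +x). Origin: under the floor, mid-channel at mid-length, on the shelf; z up.
- round_coaster: Flat round white ceramic coaster, fixed: diameter 100, 6 thick. Origin: centre of the underside; z up.
- pill_jar: Bystander: closed amber glass pill jar with white cap, loose, upright, diameter 42, height 62. Origin: centre of the underside; z up.
- tape_roll: Bystander: roll of white tape lying flat, loose: outer diameter 56, hole 34, height 25. Origin: centre of the underside; z up.
- tweezers: Bystander: steel tweezers lying flat, loose: 122 long (own x), up to 32 wide, about 6 high. Origin: centre of the underside; z up.

How it is judged:
By the outcome, as a careful person would: the job done as asked, in the order asked, and still so for the second after the job is handed in, with the robot touching nothing.
It also fails if it takes over 112 s, if anything falls off the work surface, if the arm or the gripper's body presses on something with over 40 N, if the wrist force passes 120 N, or if a joint passes its speed limit or range.

## Working session

There is one attempt and no reset: what is moved stays moved. The work goes in short steps, Python scripts to look and compute and a tool call to move; the robot and the scene stay as the last step left them, time stands still between calls to the robot, and variables do not carry over. Pictures are saved under pics/ and viewed, at most 14 in all, crops included, and the job is handed in when it is done.

Besides the shell and the picture viewer there is one more tool, called after "Request:" as name([rows], argument=value, ...), one row to a line, values as JSON. servo_tool: Moves the arm, as the interface text tells. Its arguments: {"type":"object","properties":{"commands":{"type":"array","items":{"type":"object","properties":{"linear":{"type":"array","items":{"type":"number"}},"turn":{"type":"number"}}}},"jaw":{"type":"number"},"squeeze":{"type":"number"}},"required":["commands"]}

```bash
mkdir -p pics; cat > h.py <<'E'
import numpy as np, cv2
from cell import env, vision, job_done
def cap(n,f):
    c=vision.get_calibration(n); im=np.array(vision.capture(n)); cv2.imwrite('pics/'+f+'.png',im[:,:,::-1]); np.savez('pics/'+f+'.npz',im=im,T=c['world_to_cam'],fov=c['vertical_fov'],cx=c['cx'],cy=c['cy']); return im,c
def load(f): 
    d=np.load('pics/'+f+'.npz'); return d['im'],dict(world_to_cam=d['T'],vertical_fov=float(d['fov']),cx=float(d['cx']),cy=float(d['cy']))
def ray(c,u,v,z):
    f=200/np.tan(np.radians(c['vertical_fov'])/2); T=np.array(c['world_to_cam']); R=T[:3,:3]
    o=-R.T@T[:3,3]; d=R.T@np.array([(u-c['cx'])/f,-(v-c['cy'])/f,-1.]); return o+d*(z-o[2])/d[2]
def proj(c,p):
    f=200/np.tan(np.radians(c['vertical_fov'])/2); T=np.array(c['world_to_cam']); q=T[:3,:3]@np.array(p)+T[:3,3]
    return c['cx']+f*q[0]/-q[2], c['cy']-f*q[1]/-q[2]
E
python3 - <<'E'
from h import *
for n in ('top','side','wrist'):
    im,c=cap(n,n+'0'); print(n,{k:(np.round(v,3).tolist() if k=='world_to_cam' else v) for k,v in c.items()})
s=env.observe(); print(s)
E
```

```text
top {'vertical_fov': 55.40670186349601, 'cx': 318.2625748815242, 'cy': 198.52104826098682, 'world_to_cam': [[-0.01, -1.0, 0.01, -0.001], [0.993, -0.009, 0.121, -0.525], [-0.121, 0.011, 0.993, -1.073], [0.0, 0.0, 0.0, 1.0]]}
side {'vertical_fov': 50.91353085637864, 'cx': 326.4418932247388, 'cy': 194.64392816444501, 'world_to_cam': [[-0.997, -0.082, -0.001, 0.537], [0.043, -0.537, 0.842, -0.036], [-0.07, 0.839, 0.539, -0.963], [0.0, 0.0, 0.0, 1.0]]}
wrist {'vertical_fov': 65.83544956927989, 'cx': 323.2555734429672, 'cy': 198.4870445821224, 'world_to_cam': [[0.36, -0.933, -0.003, -0.573], [0.901, 0.349, -0.258, 0.034], [0.242, 0.09, 0.966, -0.38], [0.0, 0.0, 0.0, 1.0]]}
{'clock': 0.15, 'joint_pos': array([-1.31230452e+00,  3.77896289e-01,  7.99602700e-02,  1.27440909e+00,
        6.78969763e-06,  1.46050232e+00]), 'qvel': array([-0.00188647, -0.00117756,  0.00478995, -0.00021328, -0.00028871,
       -0.0001083 ]), 'joint_efforts': array([ 2.19081165e-03, -4.64035428e+01,  2.70170671e+01,  1.38294243e-02,
       -5.08320034e-05, -7.03270274e-06]), 'tool_pos': array([ 0.20717064, -0.53589034,  0.25258555]), 'orientation': array([-7.72518560e-04,  9.83047448e-01,  1.83349707e-01, -5.39435842e-05]), 'force': array([-0.51551783, -0.26050169,  0.17544602]), 'ft_torque': array([ 0.02301359,  0.00782467, -0.00320611]), 'grip_force': 0.0, 'width': 0.08526683144053519}
```

View pics/top0.png

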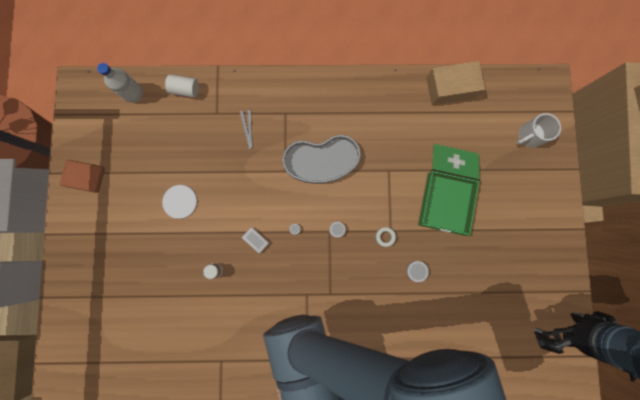

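View pics/side0.png

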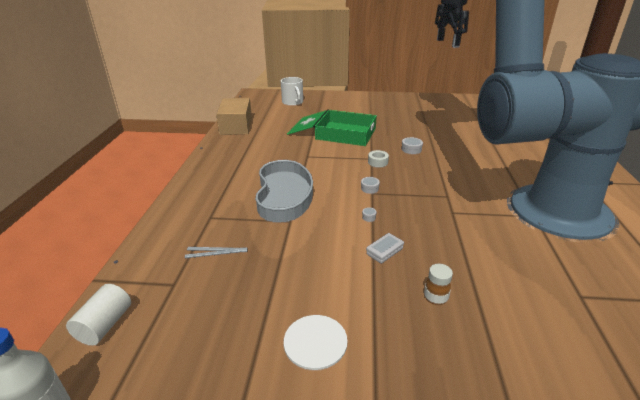

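The top view shows the coaster (179,202), tweezers (247,130), dish (322,160), box (450,205), oblong tin (256,240), small tin (295,229), middle tin (337,229), tape (386,237), large tin (418,271) and jar (210,271). The side view shows the same layout, with nothing stacked or tipped.

```bash
python3 - <<'E'
from h import *
from math import *
im,c=load('top0'); hsv=cv2.cvtColor(im,cv2.COLOR_RGB2HSV)
grey=((hsv[...,1]<70)&(hsv[...,2]>95)).astype(np.uint8)
def blob(u,v,m,r=45):
    n,l,st,ce=cv2.connectedComponentsWithStats(m)
    i=min(range(1,n),key=lambda i:np.hypot(*(ce[i]-[u,v]))+(1e3 if st[i][4]<30 else 0))
    cn=max(cv2.findContours((l==i).astype(np.uint8),0,1)[0],key=cv2.contourArea)
    return ce[i],st[i],cn
for n,u,v,z in [('large',418,271,.026),('mid',337,229,.022),('small',295,229,.018),('obl',256,240,.02),('coaster',179,202,.006),('jar',210,271,.062),('tape',386,237,.025),('tweez',247,130,.003),('dish',322,160,.02)]:
    ce,st,cn=blob(u,v,grey)
    P=np.array([ray(c,*p[0],z)[:2] for p in cn]).astype(np.float32)
    r=cv2.minAreaRect(P*1000)
    print(n,ce.round(1),st[4],'pos',ray(c,*ce,z)[:2].round(4),'rect',np.round(r[0],1),np.round(r[1],1),round(r[2],1),'box',cv2.boxPoints(r).round().tolist() if n in('dish','obl') else '')
g=((hsv[...,0]>40)&(hsv[...,0]<85)&(hsv[...,1]>90)).astype(np.uint8)
ce,st,cn=blob(450,195,g); ap=cv2.approxPolyDP(cn,3,True)[:,0]
for p in ap: print('green',p,ray(c,*p,.045)[:2].round(3),ray(c,*p,0)[:2].round(3))
ims,cs=load('side0')
for n,p in dict(large=(412,141),mid=(370,182),small=(369,212),obl=(385,245)).items(): print('side',n,ray(cs,*p,.022)[:2].round(3))
E
python3 -c "
import cv2;i=cv2.imread('pics/top0.png')[120:300,160:500];cv2.imwrite('pics/z.png',cv2.resize(i,None,fx=2.35,fy=2.35,interpolation=2))"
```

```text
large [417.2 271.1] 400 pos [ 0.3139 -0.2862] rect [ 313.  -285.9] [63.5 59.1] 89.4 box 
mid [337.  229.2] 224 pos [ 0.4359 -0.0594] rect [436.4 -59.3] [46.5 46.3] 89.2 box 
small [294.6 228.9] 109 pos [0.4381 0.0638] rect [437.7  64.1] [32. 29.] 89.5 box 
obl [254.9 239.8] 386 pos [0.4075 0.1782] rect [407.8 178.8] [72.1 44.3] 45.2 box [[367.0, 169.0], [398.0, 138.0], [449.0, 189.0], [417.0, 220.0]]
coaster [179.  201.4] 961 pos [0.5229 0.4055] rect [524.1 405.6] [101.7 100.1] 1.6 box 
jar [210.1 271.3] 184 pos [0.3222 0.294 ] rect [322.9 294.2] [38.3 38.4] 1.3 box 
tape [385.3 236.7] 260 pos [ 0.4128 -0.1984] rect [ 413.4 -197.5] [57.9 54.9] 88.4 box 
tweez [247.2 127.7] 249 pos [0.747  0.2078] rect [742.4 209.9] [119.8  31.7] 5.7 box 
dish [321.7 159.5] 2799 pos [ 0.6427 -0.0172] rect [642.1 -17.8] [137.  233.9] 8.4 box [[557.0, 88.0], [591.0, -144.0], [727.0, -123.0], [693.0, 108.0]]
green [434 144] [ 0.681 -0.346] [ 0.693 -0.36 ]
green [432 168] [ 0.609 -0.337] [ 0.619 -0.351]
green [436 170] [ 0.603 -0.348] [ 0.612 -0.363]
green [428 174] [ 0.592 -0.324] [ 0.6   -0.338]
green [419 224] [ 0.447 -0.292] [ 0.45  -0.304]
green [469 234] [ 0.418 -0.433] [ 0.419 -0.452]
green [478 187] [ 0.553 -0.467] [ 0.559 -0.487]
green [478 154] [ 0.65  -0.473] [ 0.661 -0.493]
side large [ 0.313 -0.298]
side mid [ 0.436 -0.055]
side small [0.439 0.074]
side obl [0.408 0.185]
```

View pics/z.png

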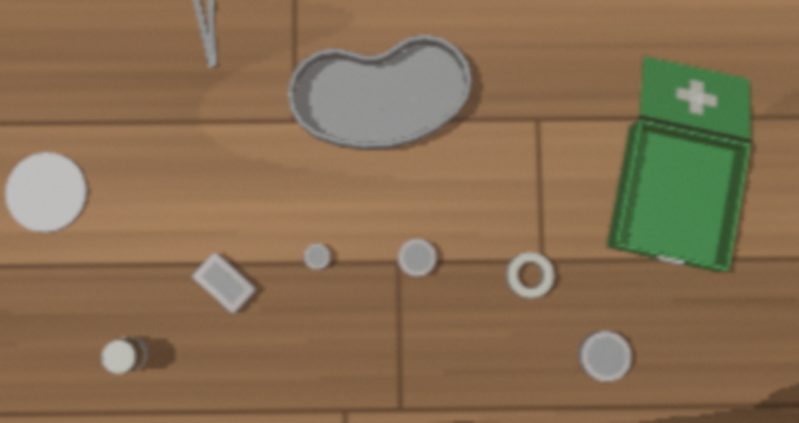

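The crop confirms the blobs: all the tins are upright, the dish's dent faces +x, and the box flap is on its far side. Sizes match the given ones (63×59, 46×46, 72×44, 101). Moving above the large tin with yaw 90°.

Request:
servo_tool([
  {"linear": [0.03, -0.03, 0.01], "turn": -7},
  {"linear": [0.06, -0.06, 0.03], "turn": -14},
  {"linear": [0.09, -0.09, 0.05], "turn": -21},
  {"linear": [0.12, -0.12, 0.07], "turn": -28},
  {"linear": [0.145, -0.15, 0.08], "turn": -35},
  {"linear": [0.165, -0.17, 0.09], "turn": -42},
  {"linear": [0.18, -0.185, 0.1], "turn": -49},
  {"linear": [0.19, -0.195, 0.1], "turn": -56},
  {"linear": [0.19, -0.195, 0.1], "turn": -63},
  {"linear": [0.19, -0.195, 0.1], "turn": -68.9},
  {"linear": [0.19, -0.195, 0.1], "turn": -68.9},
  {"linear": [0.19, -0.195, 0.1], "turn": -68.9},
], jaw=0.0854, squeeze=30)

```text
clock: 1.15
tool_pos: [0.3142, -0.2858, 0.1532]
orientation: [-0.0, 0.708, 0.706, -0.0]
force: [-0.4, -0.4, -0.4]
width: 0.0852
grip_force: 0.0
```

```bash
cat > w.py <<'E'
import sys
from h import *
def look(f,z,near=None,amin=300):
    s=env.observe(); im,c=cap('wrist',f); hsv=cv2.cvtColor(im,cv2.COLOR_RGB2HSV)
    m=((hsv[...,1]<60)&(hsv[...,2]>90)).astype(np.uint8)
    q=s['orientation']; phi=2*np.degrees(np.arctan2(q[2],q[1])); print('tcp',s['tool_pos'].round(4),'phi',round(phi,2),'w',round(s['width'],4),'t',round(s['clock'],2),'F',s['force'].round(1))
    for cn in cv2.findContours(m,0,1)[0]:
        if cv2.contourArea(cn)<amin: continue
        P=np.array([ray(c,*p[0],z)[:2]*1000 for p in cn]).astype(np.float32); r=cv2.minAreaRect(P)
        x,y,w,h=cv2.boundingRect(cn)
        print('px',(x,y,w,h),'rect',np.round(r[0],1),np.round(r[1],1),round(r[2],1))
if __name__=='__main__': look(sys.argv[1],float(sys.argv[2]))
E
python3 w.py w1 .026
```

```text
tcp [ 0.3142 -0.2858  0.1532] phi 89.89 w 0.0852 t 1.15 F [-0.4 -0.4 -0.4]
px (425, 245, 46, 51) rect [ 425.3 -349.9] [15.6 60.7] 33.3
px (176, 245, 46, 51) rect [ 201.9 -349.6] [60.7 15.9] 57.2
px (287, 162, 71, 72) rect [ 312.9 -287.8] [59.5 59.4] 45.0
px (409, 49, 80, 76) rect [ 409.3 -199.8] [53.8 60.2] 89.9
```

View pics/w1.png

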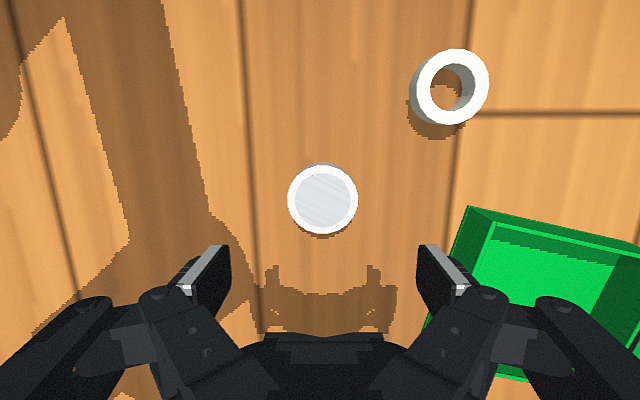

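Wrist view: the large tin (322,198) sits straight ahead of the pads, 59.5 mm, at (0.313,-0.288). The tape is at (449,87), clear of the fingers. Descend and grip.

Request:
servo_tool([
  {"linear": [-0.002, -0.001, 0.03]},
  {"linear": [-0.002, -0.001, 0.065]},
  {"linear": [-0.002, -0.001, 0.095]},
  {"linear": [-0.002, -0.001, 0.115]},
  {"linear": [-0.002, -0.001, 0.125]},
  {"linear": [-0.002, -0.001, 0.129]},
  {"linear": [-0.002, -0.001, 0.129]},
])

```text
$.commands[0]: bad value
```

Request:
servo_tool([
  {"linear": [0, 0, 0]},
  {"linear": [0, 0, 0]},
  {"linear": [0, 0, 0]},
  {"linear": [0, 0, 0]},
  {"linear": [0, 0, 0]},
  {"linear": [0, 0, 0]},
  {"linear": [0, 0, 0]},
  {"linear": [0, 0, 0]},
], jaw=0.04, squeeze=30)

```text
$.commands[0]: bad value
```

Request:
servo_tool([
  {"linear": [-0.002, -0.001, 0.03], "turn": 0},
  {"linear": [-0.002, -0.001, 0.065], "turn": 0},
  {"linear": [-0.002, -0.001, 0.095], "turn": 0},
  {"linear": [-0.002, -0.001, 0.115], "turn": 0},
  {"linear": [-0.002, -0.001, 0.125], "turn": 0},
  {"linear": [-0.002, -0.001, 0.129], "turn": 0},
  {"linear": [-0.002, -0.001, 0.129], "turn": 0},
])

```text
clock: 1.78
tool_pos: [0.3126, -0.2876, 0.0235]
orientation: [-0.001, 0.708, 0.707, 0.0]
force: [0.4, -0.6, 1.0]
width: 0.0853
grip_force: 0.0
```

Request:
servo_tool([
  {"linear": [0, 0, 0], "turn": 0},
  {"linear": [0, 0, 0], "turn": 0},
  {"linear": [0, 0, 0], "turn": 0},
  {"linear": [0, 0, 0], "turn": 0},
  {"linear": [0, 0, 0], "turn": 0},
  {"linear": [0, 0, 0], "turn": 0},
  {"linear": [0, 0, 0], "turn": 0},
  {"linear": [0, 0, 0], "turn": 0},
], jaw=0.04, squeeze=30)

```text
clock: 2.45
tool_pos: [0.3139, -0.289, 0.0256]
orientation: [0.001, 0.707, 0.707, -0.0]
force: [-0.8, 0.7, 6.5]
width: 0.0592
grip_force: 32.2
```

Request:
servo_tool([
  {"linear": [0, 0, -0.02], "turn": 0},
  {"linear": [0, 0, -0.05], "turn": 0},
  {"linear": [0, 0, -0.08], "turn": 0},
  {"linear": [-0.005, 0.01, -0.1], "turn": 0},
  {"linear": [-0.015, 0.035, -0.1], "turn": 0},
  {"linear": [-0.03, 0.065, -0.1], "turn": 0},
  {"linear": [-0.045, 0.095, -0.1], "turn": 0},
  {"linear": [-0.06, 0.125, -0.1], "turn": 0},
  {"linear": [-0.075, 0.155, -0.1], "turn": 0},
  {"linear": [-0.085, 0.178, -0.1], "turn": 0},
  {"linear": [-0.09, 0.188, -0.1], "turn": 0},
  {"linear": [-0.091, 0.19, -0.1], "turn": 0},
  {"linear": [-0.091, 0.19, -0.1], "turn": 0},
])

```text
clock: 3.53
tool_pos: [0.5036, -0.379, 0.1242]
orientation: [0.0, 0.707, 0.707, -0.0]
force: [0.1, 0.9, 0.3]
width: 0.059
grip_force: 33.2
```

```bash
python3 w.py w2 .12
```

```text
tcp [ 0.5036 -0.379   0.1242] phi 90.05 w 0.059 t 3.53 F [0.1 0.9 0.3]
px (391, 238, 37, 45) rect [ 542.6 -373.9] [10.6 24.1] 24.1
px (220, 238, 36, 45) rect [ 464.2 -374.1] [24.1 10.5] 66.5
px (466, 222, 51, 60) rect [ 577.5 -371.9] [28.9 19. ] 49.5
px (255, 193, 137, 137) rect [ 504.1 -379.2] [64.5 61.8] 54.6
```

View pics/w2.png

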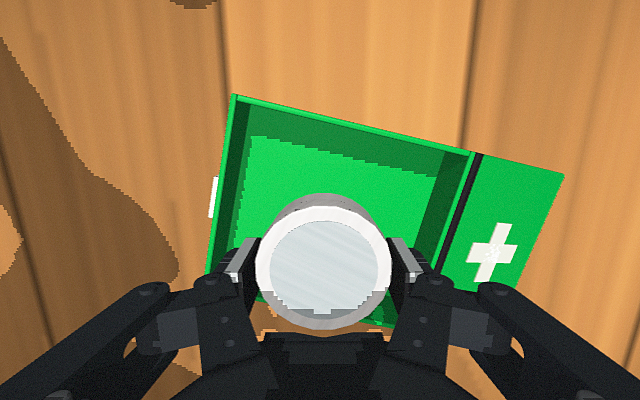

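The wrist view shows the tin held square over the box, with rim corners at (234,96) and (475,152) as measured. Lower and release.

Request:
servo_tool([
  {"linear": [0, 0, 0.02], "turn": 0},
  {"linear": [0, 0, 0.045], "turn": 0},
  {"linear": [0, 0, 0.07], "turn": 0},
  {"linear": [0, 0, 0.085], "turn": 0},
  {"linear": [0, 0, 0.09], "turn": 0},
  {"linear": [0, 0, 0.093], "turn": 0},
  {"linear": [0, 0, 0.094], "turn": 0},
  {"linear": [0, 0, 0.094], "turn": 0},
])

```text
clock: 4.25
tool_pos: [0.5036, -0.3794, 0.0315]
orientation: [0.001, 0.707, 0.707, -0.0]
force: [-0.1, 0.1, -0.7]
width: 0.0589
grip_force: 33.2
```

Request:
servo_tool([
  {"linear": [0, 0, 0], "turn": 0},
  {"linear": [0, 0, 0], "turn": 0},
  {"linear": [0, 0, 0], "turn": 0},
  {"linear": [0, 0, -0.01], "turn": 0},
  {"linear": [0, 0, -0.04], "turn": 0},
  {"linear": [0, 0, -0.08], "turn": 0},
  {"linear": [0, 0, -0.12], "turn": 0},
  {"linear": [0, 0, -0.12], "turn": 0},
], jaw=0.072)

```text
clock: 4.92
tool_pos: [0.5072, -0.3824, 0.1606]
orientation: [0.008, 0.707, 0.707, 0.0]
force: [1.3, -0.7, 1.4]
width: 0.0719
grip_force: 0.0
```

```bash
python3 w.py w3 .03
```

```text
tcp [ 0.5072 -0.3824  0.1606] phi 90.04 w 0.0719 t 4.92 F [ 1.3 -0.7  1.4]
px (480, 389, 42, 11) rect [ 692.6 -595.8] [13.  43.1] 89.3
px (407, 241, 40, 47) rect [ 602.6 -444.9] [16.9 54.7] 28.2
px (201, 241, 39, 47) rect [ 415.1 -443.9] [53.4 15.9] 61.8
px (441, 202, 46, 53) rect [ 631.4 -414. ] [47.5 34.6] 43.1
px (282, 153, 71, 71) rect [ 503.4 -378.3] [59.3 59.6] 34.2
```

The large tin lies flat in the box: 59.4 mm at floor height, at (0.503,-0.378). On to the oblong tin.

Request:
servo_tool([
  {"linear": [0.02, -0.003, -0.01], "turn": 2},
  {"linear": [0.06, -0.01, -0.02], "turn": 5},
  {"linear": [0.1, -0.017, -0.02], "turn": 8},
  {"linear": [0.14, -0.024, -0.02], "turn": 11},
  {"linear": [0.18, -0.031, -0.02], "turn": 14},
  {"linear": [0.22, -0.038, -0.02], "turn": 17},
  {"linear": [0.26, -0.045, -0.02], "turn": 20},
  {"linear": [0.3, -0.052, -0.02], "turn": 23},
  {"linear": [0.34, -0.058, -0.02], "turn": 26},
  {"linear": [0.38, -0.065, -0.02], "turn": 29},
  {"linear": [0.42, -0.072, -0.02], "turn": 32},
  {"linear": [0.46, -0.079, -0.02], "turn": 35},
  {"linear": [0.5, -0.086, -0.02], "turn": 39},
  {"linear": [0.535, -0.092, -0.02], "turn": 42},
  {"linear": [0.552, -0.095, -0.02], "turn": 45},
  {"linear": [0.558, -0.096, -0.02], "turn": 45},
  {"linear": [0.558, -0.096, -0.02], "turn": 45},
  {"linear": [0.558, -0.096, -0.02], "turn": 45},
  {"linear": [0.558, -0.096, -0.02], "turn": 45},
], jaw=0.068)

```text
clock: 6.55
tool_pos: [0.4071, 0.178, 0.1701]
orientation: [0.0, 0.924, 0.383, -0.0]
force: [0.3, 0.6, -0.0]
width: 0.0682
grip_force: 0.0
```

```bash
python3 w.py w4 .02
```

```text
tcp [0.4071 0.178  0.1701] phi 44.98 w 0.0682 t 6.55 F [ 0.3  0.6 -0. ]
px (209, 240, 36, 46) rect [290.8 197.6] [55.4 19.6] 17.9
px (402, 230, 45, 56) rect [433.7  60.2] [57.  35.7] 71.5
px (298, 150, 50, 77) rect [407.5 179. ] [70.  41.6] 47.8
px (109, 150, 60, 51) rect [300.6 304.7] [44.3 53.3] 62.4
px (149, 142, 44, 49) rect [332.1 288.9] [43.4 28.4] 64.2
px (550, 41, 90, 196) rect [597.2  30.8] [173.6  74.1] 59.7
```

View pics/w4.png

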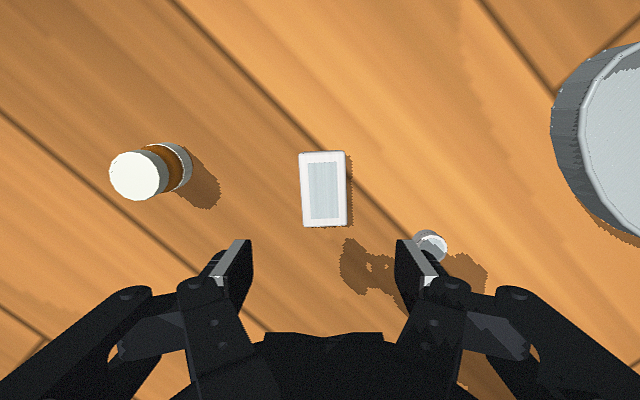

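The oblong tin (322,188) is centred ahead of the pads, 70×41.6 at (0.4075,0.179), turned a further 2.8°. The small tin (430,245) is clear of the fingers. Descend and grip.

Request:
servo_tool([
  {"linear": [0.001, 0, 0.03], "turn": -2.8},
  {"linear": [0.001, 0, 0.065], "turn": -2.8},
  {"linear": [0.001, 0, 0.1], "turn": -2.8},
  {"linear": [0.001, 0, 0.125], "turn": -2.8},
  {"linear": [0.001, 0, 0.137], "turn": -2.8},
  {"linear": [0.001, 0, 0.143], "turn": -2.8},
  {"linear": [0.001, 0, 0.144], "turn": -2.8},
  {"linear": [0.001, 0, 0.144], "turn": -2.8},
])

```text
clock: 7.27
tool_pos: [0.4083, 0.1792, 0.0266]
orientation: [0.0, 0.914, 0.405, 0.0]
force: [0.1, 0.2, 1.4]
width: 0.0677
grip_force: 0.0
```

Request:
servo_tool([
  {"linear": [0, 0, 0], "turn": 0},
  {"linear": [0, 0, 0], "turn": 0},
  {"linear": [0, 0, 0], "turn": 0},
  {"linear": [0, 0, 0], "turn": 0},
  {"linear": [0, 0, 0], "turn": 0},
  {"linear": [0, 0, 0], "turn": 0},
  {"linear": [0, 0, 0], "turn": 0},
  {"linear": [0, 0, 0], "turn": 0},
], jaw=0.025, squeeze=30)

```text
clock: 7.93
tool_pos: [0.409, 0.18, 0.0276]
orientation: [0.0, 0.914, 0.405, 0.001]
force: [0.3, -0.6, 5.7]
width: 0.0411
grip_force: 31.0
```

Request:
servo_tool([
  {"linear": [0, 0, -0.02], "turn": 0},
  {"linear": [0, 0, -0.05], "turn": 0},
  {"linear": [0, 0, -0.08], "turn": 0},
  {"linear": [0, 0.01, -0.11], "turn": -4},
  {"linear": [0.001, 0.04, -0.12], "turn": -9},
  {"linear": [0.001, 0.08, -0.12], "turn": -15},
  {"linear": [0.002, 0.12, -0.12], "turn": -21},
  {"linear": [0.003, 0.16, -0.12], "turn": -27},
  {"linear": [0.004, 0.2, -0.12], "turn": -33},
  {"linear": [0.005, 0.24, -0.12], "turn": -39},
  {"linear": [0.0055, 0.275, -0.12], "turn": -45},
  {"linear": [0.0055, 0.295, -0.12], "turn": -50.6},
  {"linear": [0.0055, 0.301, -0.12], "turn": -50.6},
  {"linear": [0.0055, 0.301, -0.12], "turn": -50.6},
  {"linear": [0.0055, 0.301, -0.12], "turn": -50.6},
])

```text
clock: 9.18
tool_pos: [0.6337, -0.0177, 0.1461]
orientation: [-0.001, 0.654, 0.757, -0.0]
force: [0.1, 0.8, -0.1]
width: 0.0411
grip_force: 31.1
```

```bash
python3 w.py w5 .037
```

```text
tcp [ 0.6337 -0.0177  0.1461] phi 98.35 w 0.0411 t 9.18 F [ 0.1  0.8 -0.1]
px (32, 311, 71, 53) rect [ 422.7 -168.2] [76.1 25.6] 42.4
px (54, 184, 69, 56) rect [450.  -48.7] [54.3 42.6] 57.4
px (246, 44, 176, 288) rect [638.7 -18.3] [130.8 228.7] 8.2
px (58, 33, 56, 46) rect [454.   64.4] [33.7 28.8] 45.5
```

View pics/w5.png

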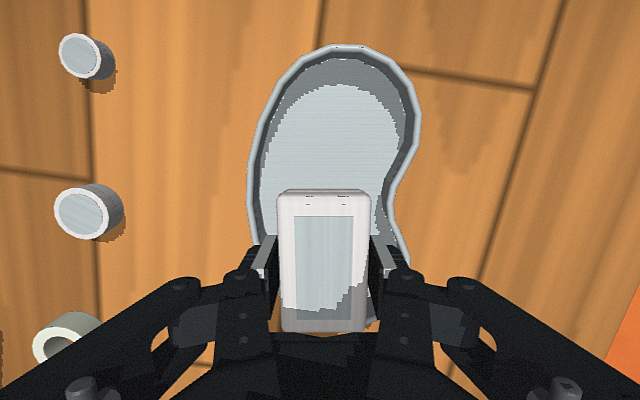

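Held over the dish channel (rim spans px x 247–421). The dish centre re-measures at x≈0.631, 2 mm off the hold, which is fine. Lower and release.

Request:
servo_tool([
  {"linear": [0, 0, 0.03], "turn": 0},
  {"linear": [0, 0, 0.06], "turn": 0},
  {"linear": [0, 0, 0.085], "turn": 0},
  {"linear": [0, 0, 0.1], "turn": 0},
  {"linear": [0, 0, 0.109], "turn": 0},
  {"linear": [0, 0, 0.113], "turn": 0},
  {"linear": [0, 0, 0.115], "turn": 0},
  {"linear": [0, 0, 0.115], "turn": 0},
  {"linear": [0, 0, 0.115], "turn": 0},
])

```text
clock: 9.98
tool_pos: [0.6354, -0.0181, 0.0327]
orientation: [0.001, 0.653, 0.757, 0.001]
force: [-0.2, -0.2, -0.6]
width: 0.0411
grip_force: 31.1
```

Request:
servo_tool([
  {"linear": [0, 0, 0], "turn": 0},
  {"linear": [0, 0, 0], "turn": 0},
  {"linear": [0, 0, 0], "turn": 0},
  {"linear": [0, 0, -0.01], "turn": 0},
  {"linear": [0, 0, -0.04], "turn": 0},
  {"linear": [0, 0, -0.08], "turn": 0},
  {"linear": [0, 0, -0.12], "turn": 0},
  {"linear": [0, 0, -0.12], "turn": 0},
  {"linear": [0, 0, -0.12], "turn": 0},
], jaw=0.058)

```text
clock: 10.73
tool_pos: [0.6373, -0.0186, 0.156]
orientation: [0.004, 0.653, 0.757, 0.002]
force: [-0.9, -0.2, -0.3]
width: 0.058
grip_force: 0.0
```

```bash
python3 w.py w6 .023; python3 -c "
import cv2;i=cv2.imread('pics/w6.png')[0:340,180:460];cv2.imwrite('pics/z2.png',i)"
```

```text
tcp [ 0.6373 -0.0186  0.156 ] phi 98.42 w 0.058 t 10.73 F [-0.9 -0.2 -0.3]
px (34, 304, 66, 51) rect [ 409.1 -181.1] [80.2 25.2] 44.1
px (55, 179, 68, 55) rect [439.3 -54.7] [57.1 45. ] 57.1
px (226, 44, 196, 276) rect [654.3 -19.6] [238.5 173.5] 85.8
px (60, 32, 54, 45) rect [443.6  65.4] [35.7 30.4] 45.6
```

View pics/z2.png

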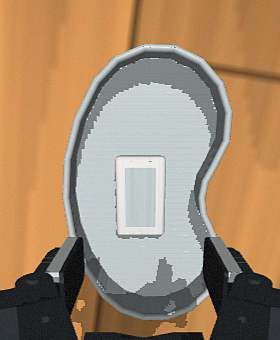

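The oblong tin lies flat inside the dish, crop px (140,195), clear of all walls. Next the middle tin.

Request:
servo_tool([
  {"linear": [-0.001, -0.02, 0], "turn": 2},
  {"linear": [-0.003, -0.055, 0], "turn": 4},
  {"linear": [-0.005, -0.095, 0], "turn": 6},
  {"linear": [-0.008, -0.135, 0], "turn": 8.4},
  {"linear": [-0.01, -0.17, 0], "turn": 8.4},
  {"linear": [-0.012, -0.195, 0], "turn": 8.4},
  {"linear": [-0.012, -0.202, 0], "turn": 8.4},
  {"linear": [-0.012, -0.202, 0], "turn": 8.4},
  {"linear": [-0.012, -0.202, 0], "turn": 8.4},
], jaw=0.075)

```text
clock: 11.53
tool_pos: [0.4367, -0.0597, 0.1509]
orientation: [-0.0, 0.707, 0.707, 0.0]
force: [0.9, -0.5, 0.0]
width: 0.0748
grip_force: 0.0
```

```bash
python3 w.py w7 .022
```

```text
tcp [ 0.4367 -0.0597  0.1509] phi 90.01 w 0.0748 t 11.53 F [ 0.9 -0.5  0. ]
px (271, 302, 57, 35) rect [ 415.5 -176.7] [35.3 53.5] 82.7
px (411, 241, 39, 49) rect [ 532.8 -119.9] [14.8 55.5] 30.0
px (197, 241, 40, 49) rect [ 340.2 -119.8] [55.4 15.5] 60.8
px (295, 168, 55, 55) rect [435.4 -59.4] [45.7 45.8] 43.1
px (304, 13, 43, 48) rect [437.9  62.8] [30.7 31. ] 35.8
px (496, 0, 144, 281) rect [631.9 -28.2] [117.4 235. ] 14.7
```

Request:
servo_tool([
  {"linear": [0, -0.001, 0.03], "turn": 0},
  {"linear": [0, -0.001, 0.065], "turn": 0},
  {"linear": [0, -0.001, 0.095], "turn": 0},
  {"linear": [0, -0.001, 0.113], "turn": 0},
  {"linear": [0, -0.001, 0.12], "turn": 0},
  {"linear": [0, -0.001, 0.122], "turn": 0},
  {"linear": [0, -0.001, 0.122], "turn": 0},
])

```text
clock: 12.17
tool_pos: [0.4365, -0.0597, 0.0293]
orientation: [0.0, 0.707, 0.707, 0.0]
force: [-0.1, 0.0, 0.8]
width: 0.075
grip_force: 0.0
```

Request:
servo_tool([
  {"linear": [0, 0, 0], "turn": 0},
  {"linear": [0, 0, 0], "turn": 0},
  {"linear": [0, 0, 0], "turn": 0},
  {"linear": [0, 0, 0], "turn": 0},
  {"linear": [0, 0, 0], "turn": 0},
  {"linear": [0, 0, 0], "turn": 0},
  {"linear": [0, 0, 0], "turn": 0},
  {"linear": [0, 0, 0], "turn": 0},
], jaw=0.03, squeeze=30)

```text
clock: 12.83
tool_pos: [0.4369, -0.0601, 0.0308]
orientation: [0.001, 0.707, 0.707, 0.001]
force: [-1.2, -0.2, 5.7]
width: 0.0446
grip_force: 30.2
```

Request:
servo_tool([
  {"linear": [0, 0, -0.02], "turn": 0},
  {"linear": [0, 0, -0.05], "turn": 0},
  {"linear": [0, 0, -0.085], "turn": 0},
  {"linear": [0.015, 0.003, -0.11], "turn": 0},
  {"linear": [0.05, 0.01, -0.12], "turn": 0},
  {"linear": [0.09, 0.017, -0.12], "turn": 0},
  {"linear": [0.13, 0.025, -0.12], "turn": 0},
  {"linear": [0.17, 0.032, -0.12], "turn": 0},
  {"linear": [0.21, 0.04, -0.12], "turn": 0},
  {"linear": [0.25, 0.047, -0.12], "turn": 0},
  {"linear": [0.29, 0.055, -0.12], "turn": 0},
  {"linear": [0.33, 0.062, -0.12], "turn": 0},
  {"linear": [0.37, 0.07, -0.12], "turn": 0},
  {"linear": [0.405, 0.076, -0.12], "turn": 0},
  {"linear": [0.435, 0.082, -0.12], "turn": 0},
  {"linear": [0.455, 0.086, -0.12], "turn": 0},
  {"linear": [0.464, 0.088, -0.12], "turn": 0},
  {"linear": [0.466, 0.088, -0.12], "turn": 0},
  {"linear": [0.466, 0.088, -0.12], "turn": 0},
  {"linear": [0.466, 0.088, -0.12], "turn": 0},
])

```text
clock: 14.5
tool_pos: [0.523, 0.4056, 0.1494]
orientation: [0.0, 0.707, 0.707, -0.0]
force: [-0.3, -0.7, -1.5]
width: 0.0446
grip_force: 31.3
```

```bash
python3 w.py w8 .006
```

```text
tcp [0.523  0.4056 0.1494] phi 90.01 w 0.0446 t 14.5 F [-0.3 -0.7 -1.5]
px (48, 314, 53, 40) rect [267.8 263.8] [67.  22.4] 34.0
px (84, 286, 52, 23) rect [315.9 303.3] [23.6 48.4] 77.7
px (374, 235, 27, 44) rect [583.7 345.4] [14.2 47.6] 19.1
px (246, 235, 27, 44) rect [461.7 345.5] [47.3 14. ] 70.1
px (267, 136, 113, 170) rect [522.5 373.5] [162.2  99.2] 90.0
```

View pics/w8.png

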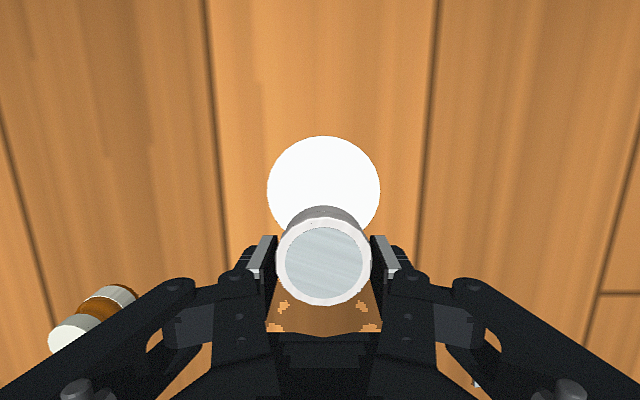

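The coaster shows at px x 267–380, top row 136, so its centre is (0.5225,0.405); the tin is held centred over it. Lower, release, and verify.

Request:
servo_tool([
  {"linear": [-0.001, -0.0005, 0.03], "turn": 0},
  {"linear": [-0.001, -0.0005, 0.06], "turn": 0},
  {"linear": [-0.001, -0.0005, 0.085], "turn": 0},
  {"linear": [-0.001, -0.0005, 0.1], "turn": 0},
  {"linear": [-0.001, -0.0005, 0.107], "turn": 0},
  {"linear": [-0.001, -0.0005, 0.111], "turn": 0},
  {"linear": [-0.001, -0.0005, 0.112], "turn": 0},
  {"linear": [-0.001, -0.0005, 0.113], "turn": 0},
  {"linear": [-0.001, -0.0005, 0.113], "turn": 0},
  {"linear": [-0.001, -0.0005, 0.113], "turn": 0},
])

```text
clock: 15.38
tool_pos: [0.5236, 0.4058, 0.0376]
orientation: [0.0, 0.707, 0.707, 0.001]
force: [0.4, -0.5, -0.6]
width: 0.0444
grip_force: 31.3
```

Request:
servo_tool([
  {"linear": [0, 0, 0], "turn": 0},
  {"linear": [0, 0, 0], "turn": 0},
  {"linear": [0, 0, 0], "turn": 0},
  {"linear": [0, 0, 0], "turn": 0},
  {"linear": [0, 0, -0.01], "turn": 0},
  {"linear": [0, 0, -0.04], "turn": 0},
  {"linear": [0, 0, -0.08], "turn": 0},
  {"linear": [0, 0, -0.12], "turn": 0},
  {"linear": [0, 0, -0.12], "turn": 0},
  {"linear": [0, 0, -0.12], "turn": 0},
  {"linear": [0, 0, -0.12], "turn": 0},
], jaw=0.07)

```text
clock: 16.3
tool_pos: [0.5228, 0.4054, 0.1569]
orientation: [0.0, 0.707, 0.707, 0.0]
force: [-0.5, -0.5, -0.9]
width: 0.0701
grip_force: 0.0
```

```bash
cat > v.py <<'E'
import sys
from h import *
# coaster by white blob at z=.006; tin top = hole/edges: fit circle via lid interior (darker grey disc)
im,c=load(sys.argv[1]); z=float(sys.argv[2]); g=cv2.medianBlur(cv2.cvtColor(im,cv2.COLOR_RGB2GRAY),3)
x0,y0,x1,y1=map(int,sys.argv[3:7]); m=(g>int(sys.argv[7])).astype(np.uint8)
cs=cv2.findContours(m,cv2.RETR_CCOMP,1)[0]
for cn in cs:
    if cv2.contourArea(cn)<150: continue
    e=cv2.minEnclosingCircle(cn)[0]
    if not(x0<e[0]<x1 and y0<e[1]<y1): continue
    for zz in (.006,z):
        P=np.array([ray(c,*p[0],zz)[:2]*1000 for p in cn]).astype(np.float32); r=cv2.minAreaRect(P)
        print(round(zz,3),cv2.boundingRect(cn),np.round(r[0],1),np.round(r[1],1))
E
python3 w.py w9 .006; python3 v.py w9 .028 220 80 430 240 225
python3 -c "
import cv2;i=cv2.imread('pics/w9.png')[60:320,160:480];cv2.imwrite('pics/z3.png',cv2.resize(i,None,fx=2,fy=2))"
```

```text
tcp [0.5228 0.4054 0.1569] phi 90.03 w 0.0701 t 16.3 F [-0.5 -0.5 -0.9]
px (405, 240, 37, 47) rect [620.3 336. ] [16.8 57.1] 27.6
px (205, 240, 37, 47) rect [425.  335.8] [57.  17.2] 62.9
px (268, 135, 111, 108) rect [522.5 405.4] [99.5 99.1] 43.9
0.006 (269, 135, 110, 107) [522.8 405.8] [98.5 99.1]
0.028 (269, 135, 110, 107) [522.8 411. ] [90.5 91.1]
0.006 (299, 208, 48, 21) [521.3 378.3] [17.9 43.6]
0.028 (299, 208, 48, 21) [521.4 385.7] [16.5 40.1]
0.006 (302, 175, 45, 44) [523.4 399.6] [40.  40.1]
0.028 (302, 175, 45, 44) [523.3 405.4] [36.8 36.8]
0.006 (304, 166, 41, 13) [523.4 422.6] [10.8 35.8]
0.028 (304, 166, 41, 13) [523.3 426.5] [10.  32.9]
```

View pics/z3.png

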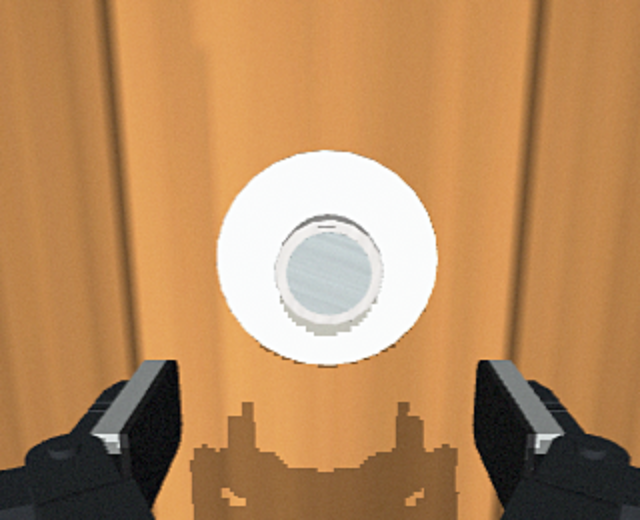

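The middle tin is upright and centred on the coaster: lid (523.3,405.4) mm against coaster (522.5,405.4). Next the small tin.

Request:
servo_tool([
  {"linear": [-0.015, -0.004, 0], "turn": 0},
  {"linear": [-0.05, -0.012, 0], "turn": 0},
  {"linear": [-0.09, -0.022, 0], "turn": 0},
  {"linear": [-0.13, -0.032, 0], "turn": 0},
  {"linear": [-0.17, -0.042, 0], "turn": 0},
  {"linear": [-0.21, -0.052, 0], "turn": 0},
  {"linear": [-0.25, -0.062, 0], "turn": 0},
  {"linear": [-0.29, -0.072, 0], "turn": 0},
  {"linear": [-0.32, -0.08, 0], "turn": 0},
  {"linear": [-0.337, -0.084, 0], "turn": 0},
  {"linear": [-0.342, -0.085, 0], "turn": 0},
  {"linear": [-0.342, -0.085, 0], "turn": 0},
  {"linear": [-0.342, -0.085, 0], "turn": 0},
], jaw=0.055)

```text
clock: 17.43
tool_pos: [0.4374, 0.0637, 0.1555]
orientation: [-0.001, 0.707, 0.707, -0.0]
force: [-1.1, 0.7, 1.1]
width: 0.0554
grip_force: 0.0
```

```bash
python3 w.py w10 .018
```

```text
tcp [0.4374 0.0637 0.1555] phi 90.02 w 0.0554 t 17.43 F [-1.1  0.7  1.1]
px (387, 237, 30, 45) rect [509.7   4.5] [14.7 48.6] 22.6
px (227, 237, 34, 45) rect [361.7   5.4] [49.1 20.2] 67.1
px (307, 175, 36, 37) rect [438.1  64.7] [30.4 32. ] 0.0
px (465, 154, 175, 209) rect [673.9   9.2] [144.  222.3] 57.8
```

Request:
servo_tool([
  {"linear": [0, 0.0005, 0.03], "turn": 0},
  {"linear": [0, 0.0005, 0.065], "turn": 0},
  {"linear": [0, 0.0005, 0.095], "turn": 0},
  {"linear": [0, 0.0005, 0.113], "turn": 0},
  {"linear": [0, 0.0005, 0.12], "turn": 0},
  {"linear": [0, 0.0005, 0.123], "turn": 0},
  {"linear": [0, 0.0005, 0.123], "turn": 0},
])

```text
clock: 18.07
tool_pos: [0.4386, 0.064, 0.0332]
orientation: [-0.0, 0.706, 0.708, -0.0]
force: [-0.1, 0.5, 0.3]
width: 0.0553
grip_force: 0.0
```

Request:
servo_tool([
  {"linear": [0, 0, 0], "turn": 0},
  {"linear": [0, 0, 0], "turn": 0},
  {"linear": [0, 0, 0], "turn": 0},
  {"linear": [0, 0, 0], "turn": 0},
  {"linear": [0, 0, 0], "turn": 0},
  {"linear": [0, 0, 0], "turn": 0},
  {"linear": [0, 0, 0], "turn": 0},
  {"linear": [0, 0, 0], "turn": 0},
], jaw=0.02, squeeze=25)

```text
clock: 18.73
tool_pos: [0.4399, 0.0635, 0.0347]
orientation: [0.001, 0.707, 0.707, 0.001]
force: [-1.0, 0.4, 6.5]
width: 0.0302
grip_force: 24.5
```

Request:
servo_tool([
  {"linear": [0, 0, -0.02], "turn": 0},
  {"linear": [0, 0, -0.05], "turn": 0},
  {"linear": [0, 0, -0.085], "turn": 0},
  {"linear": [0.015, 0.004, -0.11], "turn": 0},
  {"linear": [0.05, 0.012, -0.12], "turn": 0},
  {"linear": [0.09, 0.022, -0.12], "turn": 0},
  {"linear": [0.13, 0.032, -0.12], "turn": 0},
  {"linear": [0.17, 0.042, -0.12], "turn": 0},
  {"linear": [0.21, 0.052, -0.12], "turn": 0},
  {"linear": [0.25, 0.062, -0.12], "turn": 0},
  {"linear": [0.29, 0.072, -0.12], "turn": 0},
  {"linear": [0.32, 0.08, -0.12], "turn": 0},
  {"linear": [0.337, 0.084, -0.12], "turn": 0},
  {"linear": [0.342, 0.085, -0.12], "turn": 0},
  {"linear": [0.342, 0.085, -0.12], "turn": 0},
  {"linear": [0.342, 0.085, -0.12], "turn": 0},
  {"linear": [0.342, 0.085, -0.12], "turn": 0},
])

```text
clock: 20.15
tool_pos: [0.523, 0.4038, 0.1534]
orientation: [0.0, 0.707, 0.707, -0.0]
force: [-0.5, 0.4, 0.2]
width: 0.0301
grip_force: 24.8
```

```bash
python3 w.py w11 .136; python3 v.py w11 .136 220 80 430 330 225
python3 -c "
import cv2;i=cv2.imread('pics/w11.png')[100:340,180:460];cv2.imwrite('pics/z4.png',cv2.resize(i,None,fx=2,fy=2))"
```

```text
tcp [0.523  0.4038 0.1534] phi 89.95 w 0.0301 t 20.15 F [-0.5  0.4  0.2]
px (52, 309, 57, 44) rect [392.8 361.8] [34.6 16. ] 33.3
px (88, 282, 52, 32) rect [417.8 382. ] [15.5 24.9] 62.7
px (359, 234, 22, 43) rect [545.8 403.8] [ 7.2 23.3] 13.0
px (266, 234, 23, 43) rect [499.7 403.9] [23.3  7.3] 76.7
px (268, 133, 112, 151) rect [525.9 426.3] [51.3 72.2] 18.1
0.006 (293, 226, 62, 57) [522.8 342.2] [57.6 57.8]
0.136 (293, 226, 62, 57) [522.8 403.6] [29.8 29.9]
0.006 (297, 230, 54, 51) [522.7 341.1] [50.5 49.7]
0.136 (297, 230, 54, 51) [522.8 403. ] [26.1 25.7]
0.006 (268, 133, 112, 102) [522.9 409.3] [91.4 99.3]
0.136 (268, 133, 112, 102) [522.9 438.2] [47.2 51.3]
0.006 (301, 165, 45, 16) [522.1 421.8] [39.1 12.4]
0.136 (301, 165, 45, 16) [522.5 444.7] [20.2  6.4]
```

View pics/z4.png

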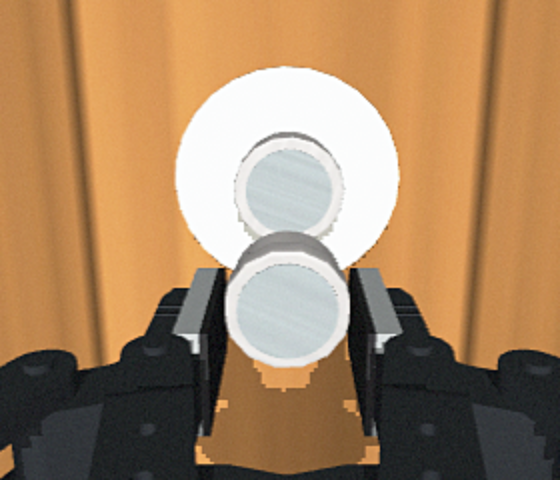

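The small tin is held square at (522.8,403.5), and the middle lid below it is at (523.3,405.4). So shift +2 mm in y, lower 90 mm and release gently.

Request:
servo_tool([
  {"linear": [0.002, 0.0005, 0.025], "turn": 0},
  {"linear": [0.002, 0.0005, 0.05], "turn": 0},
  {"linear": [0.002, 0.0005, 0.07], "turn": 0},
  {"linear": [0.002, 0.0005, 0.08], "turn": 0},
  {"linear": [0.002, 0.0005, 0.085], "turn": 0},
  {"linear": [0.002, 0.0005, 0.088], "turn": 0},
  {"linear": [0.002, 0.0005, 0.089], "turn": 0},
  {"linear": [0.002, 0.0005, 0.09], "turn": 0},
  {"linear": [0.002, 0.0005, 0.09], "turn": 0},
  {"linear": [0.002, 0.0005, 0.09], "turn": 0},
  {"linear": [0.002, 0.0005, 0.09], "turn": 0},
])

```text
clock: 21.12
tool_pos: [0.5241, 0.4077, 0.0641]
orientation: [0.0, 0.707, 0.707, 0.001]
force: [-0.0, 0.2, -0.0]
width: 0.03
grip_force: 24.8
```

Request:
servo_tool([
  {"linear": [0, 0, 0.0005], "turn": 0},
  {"linear": [0, 0, 0.0005], "turn": 0},
  {"linear": [0, 0, 0.0005], "turn": 0},
])

```text
clock: 21.37
tool_pos: [0.5237, 0.4074, 0.0629]
orientation: [0.0, 0.707, 0.707, 0.0]
force: [1.1, -0.3, 0.2]
width: 0.0298
grip_force: 24.9
```

```bash
python3 w.py w12 .046; python3 v.py w12 .046 220 80 430 330 225
python3 -c "
import cv2;i=cv2.imread('pics/w12.png')[100:340,180:460];cv2.imwrite('pics/z5.png',cv2.resize(i,None,fx=2,fy=2))"
```

```text
tcp [0.5237 0.4074 0.0629] phi 90.03 w 0.0298 t 21.37 F [ 1.1 -0.3  0.2]
px (0, 355, 48, 25) rect [359.9 342.3] [28.9 11.3] 32.0
px (241, 148, 163, 154) rect [522.7 421.6] [75.2 75.3] 46.0
0.006 (300, 276, 46, 26) [522.9 364.5] [17.9 29. ]
0.046 (300, 276, 46, 26) [523.  388.7] [13.9 22.5]
0.006 (241, 149, 163, 115) [522.3 419.2] [99.7 70.7]
0.046 (241, 149, 163, 115) [522.5 431.2] [77.3 54.8]
```

View pics/z5.png

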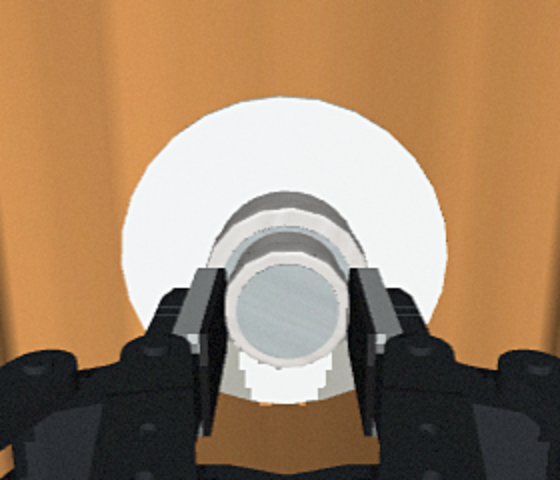

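```bash
python3 - <<'E'
from h import *
im,c=load('w12')
print('mid back',ray(c,323.5,204.5,.028)*1e3,'small back/front',ray(c,323.5,225,.046)*1e3,ray(c,323.5,283,.046)*1e3)
print('mid sides',ray(c,285,228,.028)*1e3,ray(c,363,228,.028)*1e3,'small sides',ray(c,292.5,254,.046)*1e3,ray(c,354.5,254,.046)*1e3)
E
```

```text
mid back [523.64317633 427.70554817  28.        ] small back/front [523.62970527 422.75673551  46.        ] [523.64149265 392.04919977  46.        ]
mid sides [502.95426549 414.56333808  28.        ] [544.88018833 414.56951138  28.        ] small sides [508.54369463 407.80365844  46.        ] [538.72748822 407.80784084  46.        ]
```

The small tin sits about 2 mm too far +y (407.4 against 405). Correct by -2 mm, then release.

Request:
servo_tool([
  {"linear": [0, 0, -0.0015], "turn": 0},
  {"linear": [-0.002, 0, -0.0015], "turn": 0},
  {"linear": [-0.002, 0, -0.0015], "turn": 0},
  {"linear": [-0.002, 0, -0.0005], "turn": 0},
  {"linear": [-0.002, 0, 0], "turn": 0},
  {"linear": [-0.002, 0, 0], "turn": 0},
  {"linear": [-0.002, 0, 0], "turn": 0},
])

```text
clock: 22.0
tool_pos: [0.5237, 0.4052, 0.0628]
orientation: [0.0, 0.707, 0.707, -0.0]
force: [0.2, 0.3, 1.7]
width: 0.0298
grip_force: 25.0
```

Request:
servo_tool([
  {"linear": [0, 0, 0], "turn": 0},
  {"linear": [0, 0, 0], "turn": 0},
  {"linear": [0, 0, 0], "turn": 0},
  {"linear": [0, 0, 0], "turn": 0},
  {"linear": [0, 0, -0.005], "turn": 0},
  {"linear": [0, 0, -0.02], "turn": 0},
  {"linear": [0, 0, -0.05], "turn": 0},
  {"linear": [0, 0, -0.09], "turn": 0},
  {"linear": [0, 0, -0.12], "turn": 0},
  {"linear": [0, 0, -0.12], "turn": 0},
  {"linear": [0, 0, -0.12], "turn": 0},
  {"linear": [0, 0, -0.12], "turn": 0},
], jaw=0.05)

```text
clock: 23.0
tool_pos: [0.5236, 0.4053, 0.1827]
orientation: [0.0, 0.707, 0.707, -0.0]
force: [-0.7, -1.1, -0.7]
width: 0.0501
grip_force: 0.0
```

```bash
python3 w.py w13 .006; python3 v.py w13 .046 220 80 430 240 225
python3 -c "
from h import *
i=cv2.imread('pics/w13.png')[80:280,200:440]
cap('top','top1'); cap('side','side1')
a=cv2.resize(i,(480,400)); b=cv2.imread('pics/side1.png')[280:400,220:412]; b=cv2.resize(b,(320,200)); d=cv2.resize(cv2.imread('pics/top1.png')[110:310,160:480],(320,200))
cv2.imwrite('pics/z6.png',np.hstack([a,np.vstack([b,d])]))"
```

```text
tcp [0.5236 0.4053 0.1827] phi 90.03 w 0.0501 t 23.0 F [-0.7 -1.1 -0.7]
px (78, 291, 49, 38) rect [274.3 266.9] [63.1 25.3] 34.9
px (108, 269, 46, 21) rect [317.3 303.9] [22.9 47.2] 76.9
px (381, 236, 29, 44) rect [600.  328.4] [17.3 54.1] 19.8
px (233, 236, 34, 44) rect [443.4 329.7] [54.6 24.4] 69.1
px (272, 133, 102, 100) rect [522.3 405.4] [99.1 99.3] 46.1
0.006 (272, 133, 102, 99) [522.5 405.3] [98.9 99. ]
0.046 (272, 133, 102, 99) [522.6 414.1] [85.6 85.7]
0.006 (300, 199, 46, 23) [522.4 378.7] [22.8 45.1]
0.046 (300, 199, 46, 23) [522.5 391. ] [19.7 39.1]
0.006 (308, 179, 31, 31) [523.3 395.2] [30.1 29.4]
0.046 (308, 179, 31, 31) [523.3 405.3] [26.  25.5]
0.006 (303, 169, 41, 26) [523.4 408.6] [24.7 39.8]
0.046 (303, 169, 41, 26) [523.4 416.9] [21.4 34.5]
```

View pics/z6.png

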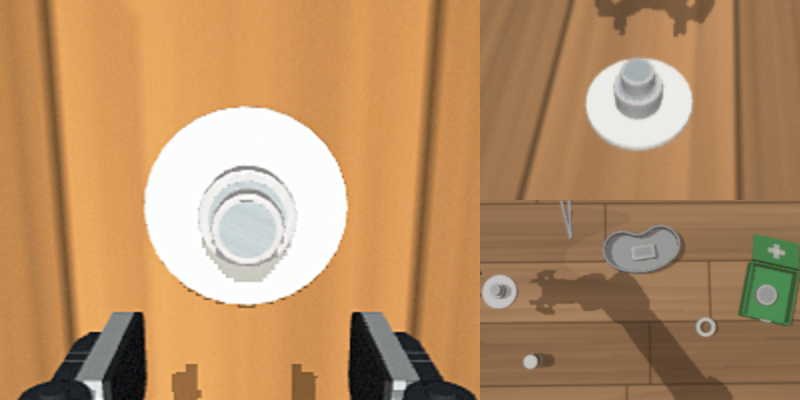

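The stack is upright and centred: small lid (523.3,405.3) over the coaster centre (522.5,405.4). The other two tins are in place and the bystanders have not moved.

```bash
python3 -c "
from cell import job_done; print(job_done())"
```

```text
the job is handed in; nothing more can be done
None
```

All four tins are put away lids up, in the order asked, and the job is handed in at about 23 s; the final pictures show the small tin centred on the middle one to within 1 mm and the jar, tape and tweezers where they were.

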